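Hold an iron picture panel in the spot welder

ROBOT

A 6-joint arm with a two-finger parallel gripper is mounted at the origin on the work surface. World frame = base frame: x ahead of the robot, y to its left, z up, the work surface at z = 0. Lengths are in mm, angles in rad, forces in N, time in s.
With the tool pointing down it reaches from about 225 to 725 mm from the base axis. Payload 3.1 kg.
Tool frame: the origin (TCP) lies at the very end of the fingers, on their centre line; the grasp point (between the pads) lies 19 mm behind it; z points along the fingers, y is the line along which they close (so a half turn about z gives the same grasp; the last joint's range is limited). The gripper opens to 85 mm and grips with 20 to 120 N. Pads are 22 mm wide; open, the fingers measure 114 mm over their backs; the gripper's body (76 mm by 85 mm) begins 54 mm behind the grasp point. The pads swing forward as they close: fully open they stand 13 mm farther back than shut.
Start: joints at [1.016, 0.048, 0.099, 1.622, 0, 1.443], TCP at [217.335, 477.894, 231.312] pointing down, gripper open.
Joint ranges: [-2.91, 2.91], [-0.99, 1.94], [-1.21, 1.42], [-2.12, 2.29], [-1.49, 1.47], [-3.14, 3.14]. Speed limits (rad/s): [2.79, 2.79, 3.14, 3.14, 3.14, 3.14].

INTERFACE

Orientations are given as a unit quaternion [w, x, y, z].
In Python, from bench import sense, camera, camera_model, job_done, search_frame, landmark_of gives the robot as it stands. The module is installed in compiled form; this text tells all that it offers.
- The arm moves only by the tool hand_motion, called after "Emit:" by a JSON object that holds its "api" and its "payload", one argument or row to a line. Schema: {"type":"object","properties":{"rows":{"type":"array","items":{"type":"object","properties":{"dx":{"type":"number"},"dy":{"type":"number"},"dz":{"type":"number"},"yaw":{"type":"number"}},"additionalProperties":false},"minItems":1,"maxItems":8},"finger_gap":{"type":"number"},"only":{"type":"string"},"quiet":{"type":"boolean"},"lines":{"type":"string"}},"required":["rows"],"additionalProperties":false}. rows is a list of rows, 1 to 8 of them, each an object with the fields dx, dy, dz (the shift in mm), yaw (a turn about the tool's z in rad); a field left out counts as zero; each row shifts and turns the commanded pose from where the row before left it, along the tool's axes as they then stand; what a row does not reach is not made up. A row lasts 1/10 s, in which the tool goes at most 50 mm and 0.15 rad, less where a joint would pass 70% of its speed; a pose out of reach is approached as far as the arm can. finger_gap is the opening from 0.0 (shut) to 1.0 (fully open), set as the call begins (left out keeps the last). The fingers move at their own pace and stop on an object; the grip force is fixed at half the most. Time passes only in rows, so rows that do not move let the fingers close. The tool returns the time, the measured TCP pose, the force, the opening and the grip force at its end. only (a regular expression) keeps the lines of the reply that match it, lines (a string "A,B") keeps lines A to B, and quiet returns only ok. Input that does not fit is refused with a message, and nothing moves.
- sense(): the state, without advancing time (a new reading comes with each control period).
- camera(name): name is "scene" or "top" or "wrist"; returns (picture, depth): 384x512x3 uint8, red, green, blue; 384x512 float32, mm along the optical axis (not along the pixel's ray), 0 where there is no reading.
- camera_model(name): a dict with "camera_matrix" (3x3 intrinsics, pixels), "k1" (the pictures are not rectified: a ray, as slopes to the right and down, at radius r is drawn at 1 + k1 r^2 times it, then the intrinsics apply), "extrinsics" (4x4, takes a point from camera to world coordinates). Camera axes: x right, y down, z forward; pixel columns grow to the right and rows downward; lengths in mm; the calibration is good to about 2 mm. A picture is of the moment at which its call begins: read the wrist's pose just before it. camera_model takes no time and is no camera call; for the wrist camera it gives the pose at the moment of the call.
- job_done(): hands the job in; it is judged then, once.
Trained networks look in the newest picture that a camera, given by its name, has taken for a name from the list of things; names that differ only in an ending like _2 or _b are one class to them, and where a whole thing is asked for, a point or a joint stands for the part that bears it (a point fixed in the world has none). Each returns a list of dicts, best first, with "p" (0 to 1); they miss things now and then, are a little off and sometimes report something else, mostly with a low value. They report only what shows in the picture. A call takes as long as a camera call. They do not tell look-alikes from the thing itself.
- search_frame(camera, thing): "box" ([left, top, width, height] in pixels, round what is visible of it).
- landmark_of(camera, thing): "point" ([column, row] in pixels: a listed point, or the origin of a listed thing).
The state is a dict: "clock": time; "joints": joint angles; "joint_velocities": joint speeds; "tau": joint torques, N m; "position": TCP position; "ee_rot": TCP orientation; "ft_force": force on the tool from outside, world axes, zero at the start; "moment": the same for the moment, N m; "grip_width": opening from 0.0 (shut) to 1.0 (fully open); "finger_force": force on a finger pad.
Only numpy, scipy, OpenCV 4.12 (cv2) and the standard library are available. Lean on these libraries where they do the work, as an engineer would, in place of code of your own. Each camera call takes 0.05 s, during which the arm holds its last target. There are 200 camera calls.

TASK

In the wooden rack stand three small openwork steel panels; take the one with the flat tongue and the brass twig by its thick top edge, draw it straight up out of its slot, and carry it to the spot welder. Hold it up level there, with the crossing of twig and tongue centred between the two copper electrode tips and touching neither, and finish while still holding it steady in the air, ready for the weld. Do not knock the welder with the panel or the robot, and leave the other two panels and the things on the bench where they are.

Things in the scene. Friction and masses are not known exactly. Their poses are not given: they have to be found in the camera images.
- panel: The panel to hold: openwork steel plate with bamboo motif, 130 mm long (its x), 110 mm tall (its z), 4 mm thick (its y), about 0.45 kg. Origin: middle of the lower edge. Stands on edge in one slot of the rack and may lean a few degrees. A horizontal tongue (x 92 to 145 mm, 26 mm wide, z 95 to 99 mm) reaches out from its +x end past a quarter-twisted strip (x 65 to 95 mm, 26 mm tall)
- panel_weld (a point): The weld point: middle of the crossing of the tongue and the brass twig (6 mm thick, about 70 mm long) bound across its top; in the panel's frame x = 122, y = 0, z = 100 mm. The metal there spans 5 mm above and below it
- panel_hem (a point): Where to grasp: the folded hem along the panel's top, 8 mm thick, z = 84 to 110 mm, x = -65 to +65 mm, both faces flat and free; this point is mid-hem over the balance point, in the panel's frame x = 19, y = 0, z = 97 mm
- rack: Fixed hardwood rack, 110 mm (its x) by 190 mm (its y), 45 mm tall, origin at the centre of its underside. Three slots run along its x right through, at y = -70, 0 and +70 mm, 5.5 mm wide, 30 mm deep (floor at z = 15 mm); each holds one panel, x axes the same way as the rack's. The panels' top edges stand 125 mm above the table
- welder: Fixed spot welder; origin on the table straight under the electrode tips. Two arms, 43 mm thick with brass ends, point to its -x (the open middle of the bench), axes at z = 103 and 277 mm, noses at x = -28 mm. Grey machine body 360 mm tall from x = +280 mm. Put the tongue in from -x along the arms, the panel's +x towards the welder's +x
- welder_gap (a point): Middle of the gap between the two copper electrode tips: on the welder's z axis, 190 mm above the table. Electrodes 14 mm thick, tips 8 mm, facing each other up and down at z = 173 and 207 mm: the gap is 34 mm high
- ring_panel: Other panel in the rack, same size and hem but no tongue, with three rings in its window; origin in the middle of its lower edge. Leave it
- lattice_panel: Other panel in the rack, same size and hem but no tongue, with straight bars in its window; origin in the middle of its lower edge. Leave it
- hammer: Hammer lying on the bench. Leave it
- pliers: Pliers with blue handles, about 190 mm long, lying on the bench. Leave them
- wire_brush: Brush lying on the bench. Leave it
- flux_jar: Jar, 64 mm across, 75 mm tall. Leave it
- pin_tin: Round aluminium bowl, 80 mm across, 45 mm tall. Leave it
Mind the look-alikes: they are no part of the job. What is meant by the rack is not black, and is the larger of those in its own colour.

How it is judged:
By the outcome, as a careful person would: the job done as asked, in the order asked, and still so for the second after the job is handed in, while the arm keeps its last pose, push and grip.
It also fails if it takes over 42 s, if anything falls off the work surface, if the arm or the gripper's body presses on something with over 40 N, if the wrist force passes 120 N, or if a joint passes its speed limit or range.

## Working session

There is one attempt and no reset: what is moved stays moved. The work goes in short steps, Python scripts to look and compute and a tool call to move; the robot and the scene stay as the last step left them, time stands still between calls to the robot, and variables do not carry over. Pictures are saved under pics/ and viewed, at most 10 in all, crops included, and the job is handed in when it is done.

```bash
mkdir -p pics
```

Create h.py:
```python
import numpy as np, cv2
from bench import *
from scipy.spatial.transform import Rotation as R
def rot(q): return R.from_quat([q[1],q[2],q[3],q[0]]).as_matrix()
def ray(m,px):
    K=np.array(m["camera_matrix"]);d=cv2.undistortPoints(np.array([[px]],float),K,np.array([m["k1"],0,0,0.]))[0,0]
    return np.array([d[0],d[1],1.])
def at_depth(m,px,z):
    T=np.array(m["extrinsics"]);return T[:3,:3]@(ray(m,px)*z)+T[:3,3]
def at_z(m,px,h):
    T=np.array(m["extrinsics"]);r=T[:3,:3]@ray(m,px);return T[:3,3]+r*(h-T[2,3])/r[2]
def cloud(m,D):
    K=np.array(m["camera_matrix"]);T=np.array(m["extrinsics"])
    v,u=np.mgrid[:D.shape[0],:D.shape[1]];p=np.stack([u.ravel(),v.ravel()],1).astype(float)[:,None]
    n=cv2.undistortPoints(p,K,np.array([m["k1"],0,0,0.]))[:,0]
    c=np.c_[n,np.ones(len(n))]*D.ravel()[:,None]
    return (c@T[:3,:3].T+T[:3,3]).reshape(*D.shape,3)
```

Run:
```python
from h import *
np.set_printoptions(precision=1,suppress=True)
for c in ["scene","top"]:
    m=camera_model(c);I,D=camera(c);cv2.imwrite(f"pics/{c}0.png",I[:,:,::-1]);np.savez(f"{c}0.npz",I=I,D=D)
    print(c,np.array(m["extrinsics"]),m["camera_matrix"],m["k1"])
    C=cloud(m,D)
    for t in ["panel","rack","welder","panel_weld","panel_hem","welder_gap","ring_panel","lattice_panel"]:
        for f in (search_frame,landmark_of):
            for r in f(c,t)[:4]:
                k="box" if "box" in r else "point"
                x=""
                if k=="point":
                    a,b=np.array(r[k]).astype(int)
                    if 0<=a<512 and 0<=b<384:x=C[b,a]
                if r["p"]>.2: print(t,k,np.round(r[k]),round(r["p"],2),x)
s=sense();print(s["position"],s["ee_rot"],s["clock"],s["ft_force"])
```

```text
scene [[  -0.6    0.6   -0.5 1021.9]
 [   0.8    0.5   -0.4  303.5]
 [  -0.    -0.6   -0.8 1094.5]
 [   0.     0.     0.     1. ]] [[459.1   0.  259.2]
 [  0.  459.1 190.3]
 [  0.    0.    1. ]] -0.12031106709490506
panel box [174. 179.  52.  52.] 0.65 
panel point [192. 212.] 0.74 [ 594.6 -278.7   43.4]
rack box [164. 123.  53.  40.] 0.97 
rack box [173. 168.  79.  67.] 0.92 
rack box [238. 232.  54.  43.] 0.73 
rack point [211. 200.] 0.74 [ 534.6 -262.    43.3]
rack point [229. 186.] 0.68 [ 466.  -250.3   45.6]
rack point [264. 256.] 0.64 [575.1 -39.5  30.3]
rack point [187. 148.] 0.59 [ 428.9 -457.5   31.6]
welder box [355. 229. 154. 155.] 0.97 
welder point [362. 295.] 0.83 [500.6 215.7   2.1]
panel_weld box [178. 176.  53.  52.] 0.72 
panel_weld point [221. 218.] 0.57 [ 591.8 -164.3  119.1]
panel_hem box [173. 175.  56.  52.] 0.55 
panel_hem point [192. 197.] 0.87 [ 584.6 -273.1  108.6]
panel_hem point [185. 272.] 0.34 [ 745.  -158.6   64.8]
welder_gap box [357. 231. 155. 153.] 0.94 
welder_gap point [374. 264.] 0.55 [402.6 197.3   0.5]
ring_panel box [196. 163.  32.  43.] 0.86 
[... 783 characters left out ...]
der point [137. 189.] 0.64 [494.9 184.2 104.9]
panel_weld box [259. 141.  79.  31.] 0.62 
panel_weld point [269. 153.] 0.87 [ 595.7 -164.5  120. ]
panel_hem box [258. 143.  84.  27.] 0.78 
panel_hem point [309. 161.] 0.56 [ 579.2 -268.9  123.8]
welder_gap box [  1. 164. 139.  76.] 0.98 
welder_gap point [116. 183.] 0.6 [507.8 214.7 171.5]
ring_panel box [288. 181.  53.  12.] 0.8 
ring_panel box [260. 139.  81.  34.] 0.42 
ring_panel point [306. 189.] 0.72 [ 507.5 -264.7  101.6]
ring_panel point [159. 120.] 0.7 [706.3 160.3   4.6]
lattice_panel box [283. 210.  41.   9.] 0.57 
lattice_panel point [299. 212.] 0.58 [ 446.4 -247.2  124.6]
[217.3 477.9 231.3] [0.  0.2 1.  0. ] 1.7 [-0.6 -0.3  0.4]
```

Run:
```python
import cv2,numpy as np
a=cv2.imread("pics/scene0.png");b=cv2.imread("pics/top0.png")
cv2.imwrite("pics/s1.png",cv2.resize(a,(800,600),interpolation=cv2.INTER_CUBIC))
cv2.imwrite("pics/t1.png",cv2.resize(b,(800,600),interpolation=cv2.INTER_CUBIC))
cv2.imwrite("pics/c1.png",np.vstack([cv2.resize(a[110:250,150:300],None,fx=2.6,fy=2.1),cv2.resize(b[130:240,250:400],None,fx=2.6,fy=2.6)]))
```

```text
(no output)
```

View pics/s1.png

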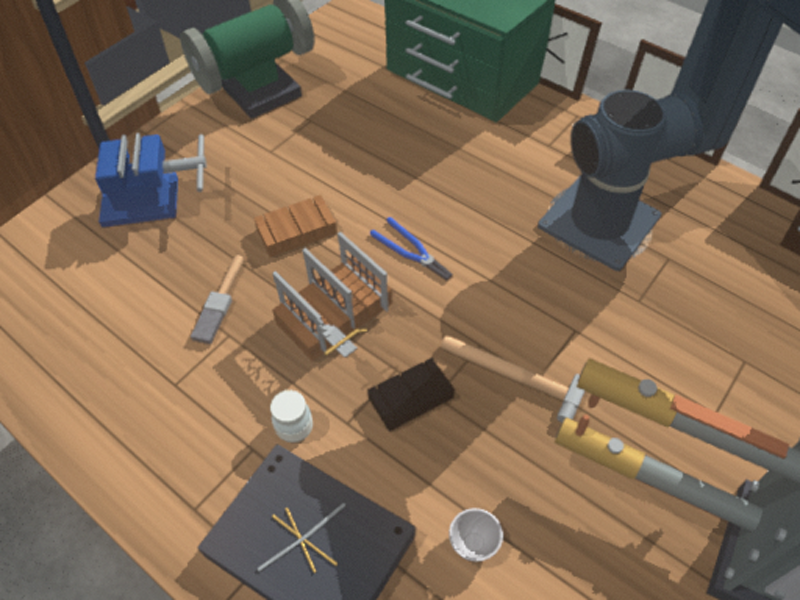

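View pics/t1.png

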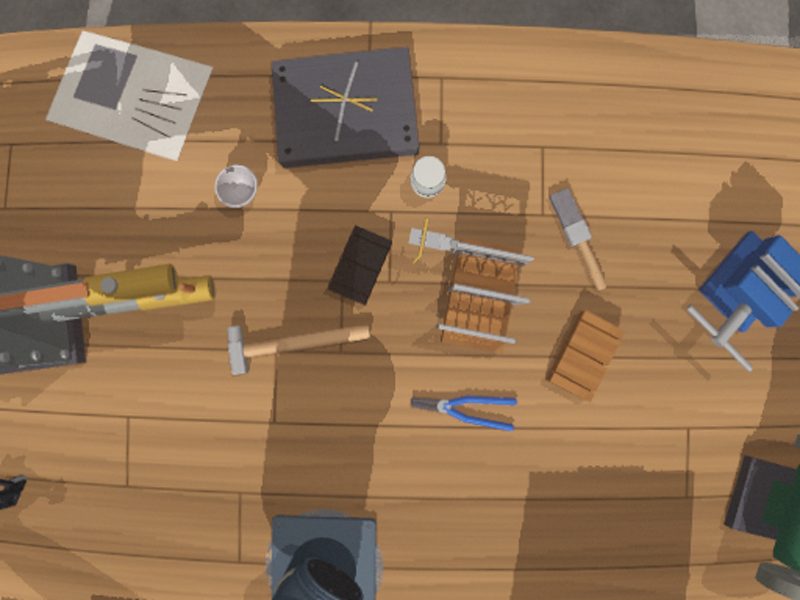

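View pics/c1.png

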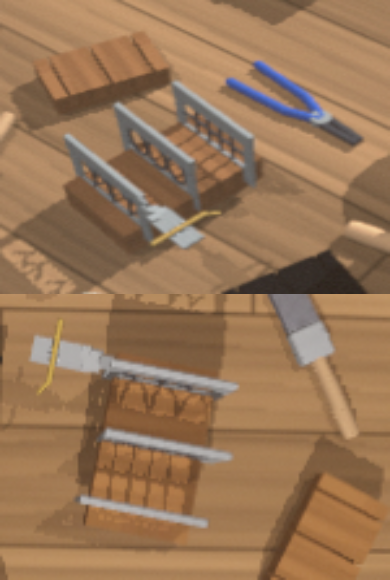

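The top view shows candidates for the rack: the chosen brown one at (303,189), the small brown one at (373,225), and a black one at (230,171). The candidate panels in the chosen rack have hems at about (312,163), (311,189) and (304,213). The close crop confirms that the first, farthest from the base, has the tongue and twig at (269,153), so that is the target.

Run:
```python
from h import *
np.set_printoptions(precision=1,suppress=True)
P=[]
for c in ["top","scene"]:
    C=cloud(camera_model(c),np.load(c+"0.npz")["D"]);p=C.reshape(-1,3)
    def line(q,name):
        mu=np.median(q[:,:2],0);
        vx,vy,x0,y0=cv2.fitLine(q[:,:2].astype(np.float32),cv2.DIST_HUBER,0,.01,.01).ravel()
        if vy<0:vx,vy=-vx,-vy
        t=(q[:,:2]-[x0,y0])@[vx,vy];e=np.percentile(t,[1,99])
        print(c,name,len(q),"yaw",np.degrees(np.arctan2(vy,vx)),"ends",[np.array([x0,y0])+k*np.array([vx,vy]) for k in e],"z",np.percentile(q[:,2],[5,50,95]),"len",e[1]-e[0])
    reg=(p[:,0]>400)&(p[:,0]<660)&(p[:,1]>-380)&(p[:,1]<-120)
    top=p[reg&(p[:,2]>116)&(p[:,2]<135)]
    # separate by along-normal coordinate
    n=np.array([np.cos(np.radians(-11)),np.sin(np.radians(-11))])
    s=top[:,:2]@n;h,e=np.histogram(s,bins=np.arange(s.min(),s.max()+6,6));print(e[:-1][h>3],h[h>3])
    np.save(f"top_{c}.npy",top)
    for k,z in (("up",285),("lo",112)):
        w=p[(p[:,0]>350)&(p[:,0]<640)&(p[:,1]>100)&(p[:,1]<440)&(p[:,2]>z)&(p[:,2]<(310 if k=="up" else 130))]
        if len(w)>20: line(w,k)
    w=p[(p[:,0]>400)&(p[:,0]<600)&(p[:,1]>120)&(p[:,1]<350)&(p[:,2]>60)]
    print(w.min(0),w.max(0)); 
print(np.array(camera_model("wrist")["extrinsics"]), camera_model("wrist")["camera_matrix"])
```

```text
[477.8 483.8 543.8 549.8 555.8 579.8 585.8 591.8 597.8 603.8 609.8 615.8
 621.8 627.8 633.8 639.8 645.8] [104  54  26 118  25   5   5   4   4   7  16  95 135  32   5   6   4]
top up 1785 yaw 99.68884 ends [array([507.7, 188. ]), array([465.2, 436.8])] z [286.7 296.8 304.1] len 252.3751613821933
top lo 670 yaw 99.887115 ends [array([501.6, 185.6]), array([458. , 436.1])] z [113.2 119.8 124.8] len 254.20693312457402
[464.7 182.5  86.2] [529.6 350.  311.3]
[477.1 483.1 543.1 549.1 555.1 579.1 585.1 591.1 597.1 603.1 609.1 615.1
 621.1 627.1 633.1 639.1 645.1] [ 69  88  12 100  40   4   5   4   7   5  13  42 131  26   7   5   6]
scene up 2184 yaw 99.28891 ends [array([516.3, 195.3]), array([476.6, 437.9])] z [286.8 297.1 304.5] len 245.87251112132353
scene lo 1467 yaw 100.70886 ends [array([517.8, 195.8]), array([472. , 437.8])] z [113.4 120.5 125.5] len 246.35959170505618
[469.6 188.2  78.6] [529.9 350.  311.7]
[[  0.4   0.9   0.2 155.7]
 [  0.9  -0.4  -0.1 507.3]
 [ -0.    0.3  -1.  373.2]
 [  0.    0.    0.    1. ]] [[333.9   0.  248.7]
 [  0.  333.9 186.1]
 [  0.    0.    1. ]]
```

Run:
```python
from h import *
from scipy.optimize import least_squares as LS
np.set_printoptions(precision=2,suppress=True)
s=sense();r=rot(s["ee_rot"]);print("R",r)
T=np.array(camera_model("wrist")["extrinsics"]);print("cam in tool",r.T@(T[:3,3]-s["position"]),"view",r.T@T[:3,2])
W=[]
for c in ["top","scene"]:
    m=camera_model(c);Z=np.load(c+"0.npz");C=cloud(m,Z["D"]);p=C.reshape(-1,3)
    for z0 in (277,103):
        w=p[(p[:,0]>430)&(p[:,0]<560)&(p[:,1]>200)&(p[:,1]<420)&(abs(p[:,2]-z0)<30)]
        def f(q):
            a=np.array([np.cos(q[1]),np.sin(q[1])]);n=np.array([-a[1],a[0]])
            d=(w[:,:2]-[500,215])@n-q[0]
            return np.hypot(d,w[:,2]-z0-q[2])-21.5
        o=LS(f,[0,1.74,0],loss="soft_l1",f_scale=2).x
        a=np.array([np.cos(o[1]),np.sin(o[1])]);n=np.array([-a[1],a[0]])
        k=p[(abs((p[:,:2]-[500,215])@n-o[0])<18)&(abs(p[:,2]-z0-o[2])<17)&(p[:,1]<230)&(p[:,1]>150)]
        t=(k[:,:2]-[500,215])@a
        nose=np.percentile(t,[1,5,20,50]) if len(t) else None
        b=np.array([500,215])+o[0]*n
        print(c,z0,len(w),"yaw",np.degrees(o[1]),"dz",o[2],"axis pt",b,"nose t",nose,len(t))
        if nose is not None: print("   gap from nose(5%)",b+a*(nose[1]+28))
    for t in ["welder_gap","welder"]:
        camera(c)
        for q in landmark_of(c,t)[:3]: print(t,q, at_z(m,q["point"],190 if "gap" in t else 0))
    # target panel hem
    q=np.load(f"top_{c}.npy");
    for lo,hi in((600,650),(535,565),(470,495)):
        n=np.array([np.cos(np.radians(-11)),np.sin(np.radians(-11))]);d=q[:,:2]@n
        w=q[(d>lo)&(d<hi)&(q[:,1]<-205)]
        vx,vy,x0,y0=cv2.fitLine(w[:,:2].astype(np.float32),cv2.DIST_HUBER,0,.01,.01).ravel()
        if vy<0:vx,vy=-vx,-vy
        t=(w[:,:2]-[x0,y0])@[vx,vy];e=np.percentile(t,[2,98])
        print(c,"hem",np.degrees(np.arctan2(vy,vx)),[np.array([x0,y0])+k*np.array([vx,vy]) for k in e],np.median(w[:,2]))
```

```text
R [[-0.91  0.41  0.  ]
 [ 0.41  0.91  0.  ]
 [ 0.    0.   -1.  ]]
cam in tool [  68.28    1.23 -141.87] view [-0.27 -0.    0.96]
top 277 1615 yaw 98.64454675027123 dz 1.1288883056886363 axis pt [504.45 215.68] nose t [-30.22 -29.35 -28.43 -23.3 ] 200
   gap from nose(5%) [504.65 214.34]
top 103 640 yaw 97.69269984577323 dz -0.0621929503871112 axis pt [503.88 215.52] nose t [-31.03 -30.56 -29.49 -23.78] 117
   gap from nose(5%) [504.22 212.99]
welder_gap {'point': [114.8, 181.4], 'p': 0.79} [507.87 210.77 190.  ]
welder {'point': [136.8, 186.9], 'p': 0.84} [506.76 216.1    0.  ]
top hem 78.42784 [array([ 565.33, -351.05]), array([ 594.9 , -206.67])] 124.94039970779693
top hem 80.07395 [array([ 496.52, -348.06]), array([ 518.07, -224.94])] 125.38052955989804
top hem 79.89001 [array([ 429.74, -322.89]), array([ 450.28, -207.68])] 125.5775074371835
scene 277 2357 yaw 100.26033917729993 dz 2.147052114624675 axis pt [504.28 215.77] nose t [-26.35 -25.11 -19.65  -8.04] 137
   gap from nose(5%) [503.77 218.62]
scene 103 1679 yaw 100.32876231619352 dz -1.0383650939103817 axis pt [505.72 216.04] nose t [-26.   -25.52 -22.93  -8.52] 51
   gap from nose(5%) [505.27 218.48]
welder_gap {'point': [374.3, 263.4], 'p': 0.92} [508.22 215.51 190.  ]
welder {'point': [361.1, 295.9], 'p': 0.71} [501.56 217.01   0.  ]
scene hem 79.64317 [array([ 569.03, -346.38]), array([ 594.54, -206.8 ])] 123.6661644833477
scene hem 80.213715 [array([ 498.66, -342.36]), array([ 520.  , -218.66])] 123.8489540096341
scene hem 79.76 [array([ 431.83, -317.44]), array([ 451.53, -208.4 ])] 122.97610282558674
```

Emit:
{"api": "hand_motion", "payload": {
  "rows": [
    {"dx": -31,"dy": -29.5,"dz": -14},
    {"dx": -31,"dy": -29.5,"dz": -14},
    {"dx": -31,"dy": -29.5,"dz": -14},
    {"dx": -31,"dy": -29.5,"dz": -14},
    {"dx": -31,"dy": -29.5,"dz": -14},
    {"dx": -31,"dy": -29.5,"dz": -14},
    {"dx": -31,"dy": -29.5,"dz": -14}
  ],
  "finger_gap": 0.5
}}

```text
clock: 2.8
position: [329.7, 198.5, 330.1]
ee_rot: [0.001, 0.212, 0.977, 0.0]
ft_force: [0.8, 0.1, -0.2]
grip_width: 0.501
finger_force: 0.0
```

Emit:
{"api": "hand_motion", "payload": {
  "rows": [
    {"dx": -37,"dy": -31},
    {"dx": -37,"dy": -31},
    {"dx": -37,"dy": -31},
    {"dx": -37,"dy": -31},
    {"dx": -37,"dy": -31},
    {"dx": -37,"dy": -31},
    {"dx": -37,"dy": -31},
    {"dx": -37,"dy": -31}
  ]
}}

```text
clock: 3.6
position: [496.7, -150.3, 329.5]
ee_rot: [0.0, 0.212, 0.977, 0.0]
ft_force: [1.1, 0.3, 0.7]
grip_width: 0.499
finger_force: 0.0
```

Emit:
{"api": "hand_motion", "payload": {
  "rows": [
    {"dx": -37,"dy": -31},
    {"dx": -37,"dy": -31},
    {"yaw": -0.14},
    {"yaw": -0.14},
    {"yaw": -0.14}
  ]
}}

```text
clock: 4.1
position: [538.0, -236.1, 328.4]
ee_rot: [-0.001, 0.001, 1.0, 0.0]
ft_force: [0.4, 0.9, 1.1]
grip_width: 0.5
finger_force: 0.0
```

Emit:
{"api": "hand_motion", "payload": {
  "rows": [
    {"yaw": -0.14},
    {"yaw": -0.14},
    {"yaw": -0.14},
    {"yaw": -0.14},
    {"yaw": -0.14}
  ]
}}

```text
clock: 4.6
position: [537.9, -235.3, 329.3]
ee_rot: [-0.0, -0.342, 0.94, 0.0]
ft_force: [0.3, -0.5, -0.8]
grip_width: 0.495
finger_force: 0.0
```

Emit:
{"api": "hand_motion", "payload": {
  "rows": [
    {"yaw": -0.14},
    {"yaw": -0.14},
    {"yaw": -0.14},
    {"yaw": -0.14},
    {"yaw": -0.14},
    {}
  ]
}}

```text
clock: 5.2
position: [537.9, -235.3, 329.3]
ee_rot: [0.0, -0.642, 0.767, 0.0]
ft_force: [-0.0, -0.5, -1.0]
grip_width: 0.504
finger_force: 0.0
```

Create look.py:
```python
from h import *
import sys
np.set_printoptions(precision=1,suppress=True)
s=sense();m=camera_model("wrist");I,D=camera("wrist");n=sys.argv[1];cv2.imwrite(f"pics/{n}.png",I[:,:,::-1])
import pickle;pickle.dump((s,m,I,D),open(n+".pkl","wb"))
print(s["position"],s["joints"],np.degrees(np.arctan2(*rot(s["ee_rot"])[:2,0][::-1])))
C=cloud(m,D)
for t,h in zip(sys.argv[2::2],sys.argv[3::2]):
    for q in landmark_of("wrist",t)[:3]:
        a,b=np.clip(np.array(q["point"]).astype(int),0,[511,383]);print(t,q,"at z",at_z(m,q["point"],float(h)),"depth",C[b,a])
```

```bash
python3 look.py w1 panel_hem 112 panel_weld 120 rack 45
```

```text
[ 537.9 -235.3  329.3] [-0.5  0.3  0.6  1.8  0.  -1.9] -100.18916173007892
panel_hem {'point': [203.0, 132.4], 'p': 0.6} at z [ 581.7 -270.2  112. ] depth [ 579.8 -271.6  123.7]
panel_weld {'point': [202.8, 221.6], 'p': 0.7} at z [ 602.  -173.1  120. ] depth [ 603.8 -172.2  115.1]
panel_weld {'point': [212.7, 110.9], 'p': 0.26} at z [ 566.  -290.7  120. ] depth [ 575.1 -289.6   44.6]
rack {'point': [249.4, 255.3], 'p': 0.85} at z [564.2 -84.2  45. ] depth [566.4 -75.2  26.2]
rack {'point': [263.2, 106.3], 'p': 0.6} at z [ 511.3 -282.7   45. ] depth [ 511.  -282.6   33.2]
```

View pics/w1.png

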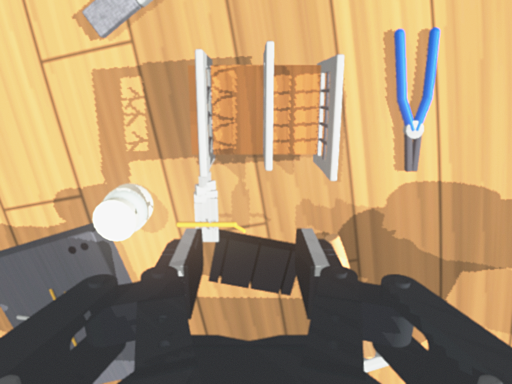

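The wrist view shows the target hem running from (201,51) to (205,178), with tongue and twig at (206,225). The ring and lattice panels are at (269,105) and (335,115).

Create hem.py:
```python
from h import *
import pickle,sys
np.set_printoptions(precision=1,suppress=True)
s,m,I,D=pickle.load(open(sys.argv[1]+".pkl","rb"));C=cloud(m,D)
g=I.astype(int);M=(C[...,2]>115)&(C[...,2]<134)&(C[...,0]>550)&(C[...,0]<615)&(C[...,1]<-218)&(C[...,1]>-365)
v,u=np.nonzero(M);print(len(u),"median z",np.median(C[M][:,2]))
P=np.array([at_z(m,(a,b),125) for a,b in zip(u,v)])
vx,vy,x0,y0=cv2.fitLine(P[:,:2].astype(np.float32),cv2.DIST_HUBER,0,.01,.01).ravel()
if vy<0:vx,vy=-vx,-vy
a=np.array([vx,vy]);t=(P[:,:2]-[x0,y0])@a;d=(P[:,:2]-[x0,y0])@[-vy,vx]
print("yaw",np.degrees(np.arctan2(vy,vx)),"width",np.percentile(d,[3,50,97]),"ends",[np.array([x0,y0])+k*a for k in np.percentile(t,[1,99])],np.ptp(np.percentile(t,[1,99])))
# edges per image row of bright top face
for r in range(v.min(),v.max(),12):
    c=u[v==r]
    if len(c): print(r,c.min(),c.max(),at_z(m,(c.min(),r),125)[:2],at_z(m,(c.max(),r),125)[:2],I[r,c.min():c.max()+1].mean(1))
```

```bash
python3 hem.py w1
```

```text
1146 median z 123.86037762275598
yaw 79.54427 width [-4.1 -0.   4.3] ends [array([ 566.8, -350.8]), array([ 590.8, -220.5])] 132.42894382546865
49 195 201 [ 570.5 -352.4] [ 564.7 -351.3] [196.  216.  219.  220.7 223.  224.7 218.3]
61 195 203 [ 572.9 -341.4] [ 565.1 -340. ] [184.3 227.  241.  242.3 243.3 244.3 245.  241.  223.3]
73 196 204 [ 574.3 -330.1] [ 566.5 -328.7] [217.7 239.  242.  243.3 243.7 244.3 243.3 235.3 219. ]
85 196 204 [ 576.7 -318.9] [ 568.9 -317.4] [189.7 230.7 241.  242.7 243.3 244.3 244.3 238.7 223.3]
97 197 204 [ 578.2 -307.2] [ 571.3 -305.9] [221.3 238.3 242.  243.  243.7 244.  242.3 233.3]
109 197 204 [ 580.8 -295.6] [ 573.7 -294.3] [193.  232.  241.3 242.3 243.3 244.3 244.3 237.3]
121 197 205 [ 583.3 -283.8] [ 575.3 -282.3] [175.  221.7 239.  241.3 242.3 243.3 243.3 240.3 230. ]
133 198 205 [ 584.9 -271.6] [ 577.8 -270.3] [196.  234.  241.  242.3 243.  243.3 244.3 236. ]
145 198 206 [ 587.6 -259.4] [ 579.4 -257.9] [171.7 221.7 239.  242.  242.3 243.3 243.3 239.  228.7]
157 199 206 [ 589.3 -246.8] [ 582.  -245.5] [197.  235.  241.  242.3 242.3 243.3 244.  233.7]
169 199 207 [ 592.1 -234.2] [ 583.7 -232.7] [187.3 221.  237.7 241.3 242.  242.3 242.7 238.  227. ]
181 198 204 [ 596.  -221.5] [ 589.6 -220.3] [207.3 223.  226.3 226.3 228.3 231.  230.7]
```

Emit:
{"api": "hand_motion", "payload": {
  "rows": [
    {"dx": 14,"dy": -25,"yaw": 0.004},
    {"dx": 13.3,"dy": -24.2},
    {"dz": 35},
    {"dz": 35},
    {"dz": 35},
    {"dz": 30},
    {}
  ]
}}

```text
clock: 6.1
position: [578.0, -268.9, 187.1]
ee_rot: [-0.002, -0.64, 0.769, 0.006]
ft_force: [-0.8, -0.3, -0.7]
grip_width: 0.503
finger_force: 0.0
```

```bash
python3 look.py w2 panel_hem 112 panel_weld 120; python3 hem.py w2 | head -3
```

```text
[ 578.  -268.9  187.1] [-0.5  0.4  0.4  1.6 -0.  -1.9] -100.47686182582403
panel_hem {'point': [240.5, 195.5], 'p': 0.57} at z [ 583.1 -269.5  112. ] depth [ 582.6 -273.5  123.7]
panel_weld {'point': [241.4, 322.9], 'p': 0.79} at z [ 600.7 -174.1  120. ] depth [ 601.5 -171.9  116.1]
2594 median z 124.0118201808346
yaw 79.718445 width [-3.7 -0.   3.8] ends [array([ 567.9, -350.9]), array([ 591.4, -221.4])] 131.5454620924716
64 237 242 [ 569.3 -352.3] [ 566.4 -351.7] [198.  200.  201.3 204.3 205.  207.7]
```

View pics/w2.png

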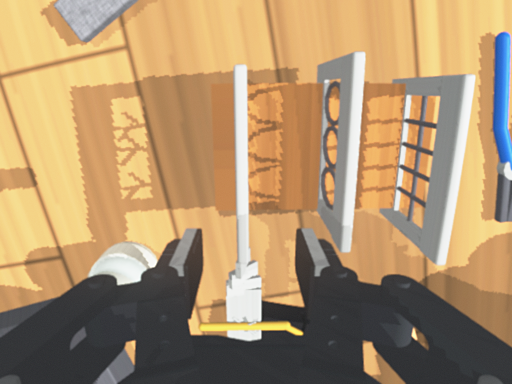

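The hem runs (240,66) to (242,270), with tongue and twig at (243,325). The fingers straddle it, with their centre near column 249, so the tool is a few mm too close to the base.

```bash
python3 -c "
from bench import *
s=sense();print(s['position'],s['ee_rot'],s['clock'],s['joint_velocities'])"
```

```text
[ 581.99195593 -271.29680655  196.22011111] [ 3.84994858e-04 -6.39852077e-01  7.68497151e-01 -1.14008535e-03] 6.25 [ 0.00081944 -0.01695958  0.04354287 -0.00367897  0.00042574 -0.00463089]
```

Emit:
{"api": "hand_motion", "payload": {
  "rows": [
    {}
  ]
}}

```text
clock: 6.35
position: [582.9, -271.8, 197.9]
ee_rot: [0.001, -0.64, 0.768, -0.003]
ft_force: [-0.9, 0.4, 1.0]
grip_width: 0.501
finger_force: 0.0
```

Emit:
{"api": "hand_motion", "payload": {
  "rows": [
    {},
    {},
    {}
  ]
}}

```text
clock: 6.65
position: [581.9, -271.2, 195.4]
ee_rot: [0.0, -0.64, 0.768, -0.001]
ft_force: [-0.2, 0.2, 0.3]
grip_width: 0.5
finger_force: 0.0
```

```bash
python3 look.py w3 panel_weld 115; python3 hem.py w3 | head -3;python3 -c "
from bench import *
s=sense();print(s['position'])"
```

```text
[ 581.9 -271.2  195.4] [-0.5  0.4  0.4  1.6 -0.  -1.9] -100.4072765912412
panel_weld {'point': [246.8, 317.9], 'p': 0.77} at z [ 602.3 -170.9  115. ] depth [ 602.8 -171.5  114.5]
2386 median z 123.99675960397843
yaw 79.93292 width [-3.6  0.   3.6] ends [array([ 568.3, -350.6]), array([ 591.2, -221.2])] 131.39710035896343
69 244 252 [ 570.5 -352.1] [ 565.7 -351.3] [195.3 206.  210.7 213.3 217.7 219.3 221.7 222.7 225.3]
[ 581.56020099 -271.03034022  194.7119417 ]
```

Emit:
{"api": "hand_motion", "payload": {
  "rows": [
    {"dy": -0.9,"dz": 20},
    {"dz": 25},
    {"dz": 25},
    {"dz": 18},
    {"dz": 10},
    {"dz": 3.5},
    {},
    {}
  ]
}}

```text
clock: 7.55
position: [583.1, -271.5, 94.3]
ee_rot: [0.0, -0.64, 0.768, -0.001]
ft_force: [-0.2, -0.8, -0.2]
grip_width: 0.502
finger_force: 0.0
```

Emit:
{"api": "hand_motion", "payload": {
  "rows": [
    {},
    {},
    {}
  ]
}}

```text
clock: 7.85
position: [582.7, -271.3, 93.6]
ee_rot: [0.0, -0.64, 0.768, -0.001]
ft_force: [0.7, -0.2, 0.2]
grip_width: 0.501
finger_force: 0.0
```

Emit:
{"api": "hand_motion", "payload": {
  "rows": [
    {},
    {},
    {},
    {},
    {},
    {},
    {}
  ],
  "finger_gap": 0.0
}}

```text
clock: 8.55
position: [582.3, -271.1, 93.0]
ee_rot: [-0.0, -0.64, 0.768, -0.0]
ft_force: [-1.7, 0.6, 1.6]
grip_width: 0.085
finger_force: 59.5
```

Emit:
{"api": "hand_motion", "payload": {
  "rows": [
    {},
    {},
    {}
  ]
}}

```text
clock: 8.85
position: [582.3, -271.1, 92.9]
ee_rot: [-0.0, -0.64, 0.768, 0.0]
ft_force: [-0.7, 1.1, 1.3]
grip_width: 0.083
finger_force: 59.6
```

Emit:
{"api": "hand_motion", "payload": {
  "rows": [
    {"dz": -5},
    {"dz": -10},
    {"dz": -15},
    {"dz": -20},
    {"dz": -20},
    {"dz": -20},
    {"dz": -10},
    {}
  ]
}}

```text
clock: 9.65
position: [583.3, -271.8, 195.9]
ee_rot: [0.001, -0.64, 0.768, -0.002]
ft_force: [1.1, -0.1, -4.5]
grip_width: 0.085
finger_force: 58.8
```

Emit:
{"api": "hand_motion", "payload": {
  "rows": [
    {},
    {},
    {},
    {}
  ]
}}

```text
clock: 10.05
position: [581.8, -270.8, 191.6]
ee_rot: [-0.0, -0.64, 0.768, 0.001]
ft_force: [-0.5, 0.2, -4.5]
grip_width: 0.082
finger_force: 58.8
```

```bash
python3 look.py w4 panel_weld 215 panel_hem 212
```

Run:
```python
from h import *
I,D=camera("scene");cv2.imwrite("pics/s2.png",I[110:300,120:360,::-1].repeat(2,0).repeat(2,1))
for t in ["panel_weld","panel_hem"]: print(t,landmark_of("scene",t))
```

```text
[ 581.8 -270.8  191.6] [-0.5  0.4  0.4  1.6 -0.  -1.9] -100.40617474369841
panel_hem {'point': [245.8, 266.7], 'p': 0.63} at z [ 583.6 -270.5  212. ] depth [ 582.5 -277.2  223.5]
panel_weld [{'point': [216.1, 195.6], 'p': 0.74}]
panel_hem [{'point': [187.3, 173.9], 'p': 0.64}, {'point': [234.0, 187.2], 'p': 0.32}]
```

View pics/s2.png

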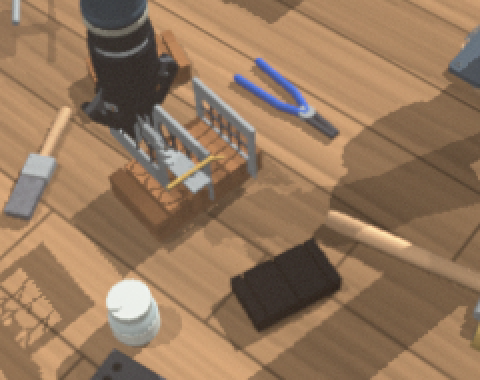

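View pics/w4.png

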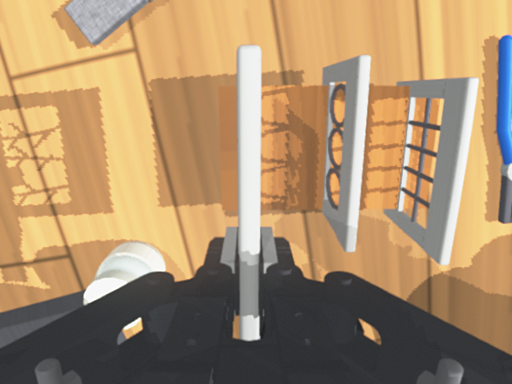

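The panel hangs clear of the slot: hem at columns 240–260 in the wrist view, tongue and twig at about (188,172) in the scene crop. The ring and lattice panels still stand in the rack. Next I measure the weld point relative to the tool.

Create weld.py:
```python
from h import *
import pickle,sys
np.set_printoptions(precision=1,suppress=True)
s=sense();r=rot(s["ee_rot"]);p0=np.array(s["position"]);a=-r[:,0];n=r[:,1]
pred=p0+107*a+[0,0,22];print("tcp",p0,"yaw",np.degrees(np.arctan2(a[1],a[0])),"pred weld",pred)
def rel(C): return np.stack([(C-p0)@a+15,(C-p0)@n,C[...,2]-p0[2]+78],-1)  # approx panel frame
for c in ["wrist","top","scene"]:
    m=camera_model(c);I,D=camera(c);C=cloud(m,D);Q=rel(C)
    h=Q[(abs(Q[...,1])<8)&(Q[...,0]>-80)&(Q[...,0]<66)&(Q[...,2]>102)&(Q[...,2]<118)&(D>0)]
    if len(h)>15:
        x=h[:,0];print(c,"hem n",len(h),"x",np.percentile(x,[1,99]),"y fit",np.polyfit(x,h[:,1],1)[::-1]*[1,57.3],"z fit",np.polyfit(x,h[:,2],1)[::-1]*[1,57.3])
    k=Q[(abs(Q[...,1])<20)&(Q[...,0]>95)&(Q[...,0]<155)&(abs(Q[...,2]-98)<12)&(D>0)]
    if len(k)>15:
        print(c,"tongue n",len(k),"x",np.percentile(k[:,0],[1,99]),"y",np.percentile(k[:,1],[3,50,97]),"z",np.median(k[:,2]))
    for q in landmark_of(c,"panel_weld")[:2]:
        if q["p"]>.4: print(c,"weld lm",q["point"],q["p"],rel(at_z(m,q["point"],pred[2])))
    # yellow twig
    H=cv2.cvtColor(I,cv2.COLOR_RGB2HSV);Y=(H[...,0]>18)&(H[...,0]<32)&(H[...,1]>150)&(Q[...,0]>90)&(Q[...,0]<160)&(abs(Q[...,1])<50)&(abs(Q[...,2]-100)<25)
    if Y.sum()>5:
        v,u=np.nonzero(Y);W=np.array([rel(at_z(m,(b,d),pred[2]+2)) for b,d in zip(u,v)]);print(c,"twig",Y.sum(),np.polyfit(W[:,1],W[:,0],1)[::-1],np.percentile(W[:,1],[2,98]),np.median(Q[Y][:,2]))
```

```bash
python3 weld.py
```

```text
tcp [ 582.3 -271.   192.8] yaw 79.59763755210093 pred weld [ 601.6 -165.8  214.8]
wrist hem n 7574 x [-66.4  40.5] y fit [-0.5  0.2] z fit [109.7   0.8]
top tongue n 221 x [ 95.9 138.6] y [-13.3   0.5  13.5] z 100.34713912294413
top weld lm [271.5, 145.1] 0.6 [117.4   0.8 100. ]
scene hem n 85 x [12.5 63.6] y fit [ 3.5 -4.7] z fit [113.   -5.2]
scene tongue n 221 x [ 95.6 143.3] y [-12.8   0.4  14.6] z 99.40120028165953
scene weld lm [218.4, 200.3] 0.93 [134.2   1.1 100. ]
scene weld lm [234.2, 187.7] 0.42 [130.6  52.1 100. ]
```

Emit:
{"api": "hand_motion", "payload": {
  "rows": [
    {"dx": -20},
    {"dx": -40},
    {"dx": -40},
    {"dx": -35,"dy": 15},
    {"dx": -35,"dy": 20},
    {"dx": -35,"dy": 20},
    {"dx": -28,"dy": 20},
    {"dx": -18.5,"dy": 12}
  ]
}}

```text
clock: 11.45
position: [540.6, -4.7, 193.2]
ee_rot: [0.0, -0.641, 0.767, 0.001]
ft_force: [-1.1, -1.1, -4.6]
grip_width: 0.083
finger_force: 59.0
```

Emit:
{"api": "hand_motion", "payload": {
  "rows": [
    {"yaw": -0.08},
    {"yaw": -0.1},
    {"yaw": -0.1},
    {"yaw": -0.064},
    {},
    {},
    {},
    {}
  ]
}}

```text
clock: 12.25
position: [542.1, -7.9, 192.8]
ee_rot: [-0.0, 0.762, -0.648, -0.0]
ft_force: [0.4, -0.4, -4.9]
grip_width: 0.082
finger_force: 59.1
```

```bash
python3 weld.py
```

Create gap.py:
```python
from h import *
np.set_printoptions(precision=1,suppress=True)
A={}
for c in ["top","scene"]:
    m=camera_model(c);I,D=camera(c);C=cloud(m,D);cv2.imwrite(f"pics/g_{c}.png",I[:,:,::-1])
    for q in landmark_of(c,"welder_gap")[:1]:print(c,q,at_z(m,q["point"],190))
    H=cv2.cvtColor(I,cv2.COLOR_RGB2HSV);K=((H[...,0]<14)&(H[...,1]>110)&(C[...,0]>470)&(C[...,0]<545)&(C[...,1]>185)&(C[...,1]<250)&(C[...,2]>100)&(C[...,2]<270))
    n,l,st,ce=cv2.connectedComponentsWithStats(K.astype(np.uint8))
    for i in range(1,n):
        if st[i,4]>3: print(c,"copper",st[i],np.median(C[l==i],0),C[l==i].min(0),C[l==i].max(0))
```

```bash
python3 gap.py; python3 -c "
import cv2;a=cv2.imread('pics/g_scene.png')[170:300,270:450];b=cv2.imread('pics/g_top.png')[130:230,90:270]
import numpy as np;cv2.imwrite('pics/g1.png',np.vstack([cv2.resize(a,None,fx=2.6,fy=2.6,interpolation=2),cv2.resize(b,None,fx=2.6,fy=2.6,interpolation=2)]))"
```

```text
tcp [542.1  -7.9 192.8] yaw 99.27691875631051 pred weld [524.9  97.7 214.8]
wrist hem n 7592 x [-66.6  40.4] y fit [-0.8  0.2] z fit [109.8   0.9]
top hem n 99 x [-70.3 -11.5] y fit [1.6 0.2] z fit [109.5  -0.3]
scene hem n 180 x [-64.6  63.6] y fit [-0.9  0. ] z fit [108.5   0.2]
scene tongue n 247 x [ 95.5 142.1] y [-14.   -1.   13.2] z 99.03402400222728
scene weld lm [326.4, 237.3] 0.87 [123.8  -6.8 100. ]
top {'point': [113.9, 182.4], 'p': 0.65} [505.4 212.9 190. ]
scene {'point': [372.7, 264.5], 'p': 0.8} [512.7 214.  190. ]
scene copper [376 253   8   8  42] [510.7 219.2 232.3] [505.7 211.5 213.6] [513.2 224.9 245.2]
scene copper [369 265   8  13  67] [509.6 219.1 161.6] [502.3 211.9 130.4] [513.4 225.1 176.6]
```

View pics/g1.png

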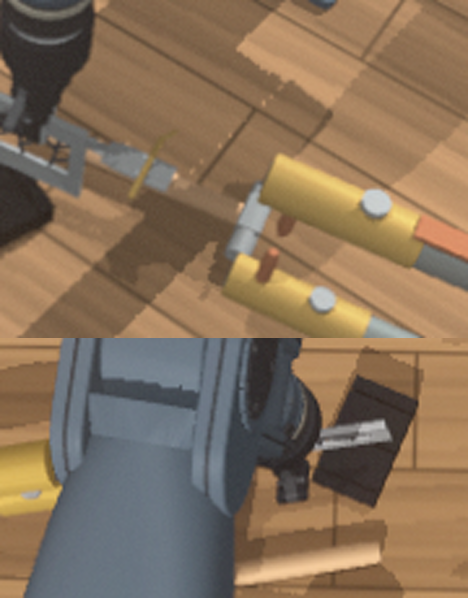

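Scene crop: twig and tongue at about (326,237), copper tips at (380,257) upper and (373,271) lower, with open air between them. I'll refine the electrode axis by projection.

Create el.py:
```python
from h import *
from scipy.optimize import least_squares as LS
np.set_printoptions(precision=2,suppress=True)
def proj(m,P):
    T=np.linalg.inv(np.array(m["extrinsics"]));q=(T[:3,:3]@np.atleast_2d(P).T).T+T[:3,3]
    return cv2.projectPoints(q,np.zeros(3),np.zeros(3),np.array(m["camera_matrix"]),np.array([m["k1"],0,0,0.]))[0][:,0]
for c,n in (("scene","scene0"),("top","top0")):
    m=camera_model(c);Z=np.load(n+".npz");I,D=Z["I"],Z["D"];C=cloud(m,D)
    H=cv2.cvtColor(I,cv2.COLOR_RGB2HSV)
    K=((H[...,0]<14)&(H[...,1]>110)&(C[...,0]>470)&(C[...,0]<545)&(C[...,1]>185)&(C[...,1]<250)&(C[...,2]>100)&(C[...,2]<270)).astype(np.uint8)
    if c=="scene":
        cams=m;nl,l,st,ce=cv2.connectedComponentsWithStats(K);cs=[ce[i] for i in range(1,nl) if st[i,4]>10];print(cs)
        # widths by rendering: silhouette centre line must pass through the centroids, tip ends
        def f(q):
            L=proj(m,[[q[0],q[1],z] for z in (125,173,207,255)])
            d=(L[3]-L[0]);d/=np.linalg.norm(d);nn=np.array([-d[1],d[0]])
            return [(k-L[0])@nn for k in cs]
        a=np.array([-.162,.987]);pr=np.array([.987,.162])
        for y in (212,215,218): 
            o=LS(lambda q:f([q[0],y]),[505]).x;print("y",y,"x",o,f([o[0],y]),"tips",proj(m,[[o[0],y,173],[o[0],y,207]]))
        for i in range(1,nl):
            if st[i,4]>10:
                v,u=np.nonzero(l==i)
                for r in np.unique(v): print(r,u[v==r].min(),u[v==r].max(),I[r,u[v==r].min()],end="; ")
    # arm silhouettes: brass mask nose pixel
    B=(H[...,0]>17)&(H[...,0]<32)&(H[...,1]>120)&(C[...,2]>85)&(C[...,0]>450)&(C[...,0]<560)&(C[...,1]>150)&(C[...,1]<330)
    v,u=np.nonzero(B);P=C[B];print()
    for z0 in (277,103):
        w=abs(P[:,2]-z0)<30
        if w.sum()<30: continue
        # predicted silhouette: circle at nose
        def ext(g):
            G=np.array([504.7-.162*g/.987*0,g]);c0=np.array([504.7,g])-28*a if False else np.array([504.7,g])-28*np.array([-.162,.987])
            th=np.linspace(0,6.28,60);pp=np.array([[c0[0]+21.5*np.cos(t)*.987,c0[1]+21.5*np.cos(t)*.162,z0+21.5*np.sin(t)] for t in th]);return proj(m,pp)
        dirp=proj(m,[[504.7+.162*28,215-28,z0]])[0]-proj(m,[[504.7,215,z0]])[0];sc=np.linalg.norm(dirp)/28.4;dirp/=np.linalg.norm(dirp)
        seen=np.sort((np.c_[u,v][w])@dirp)[-3:].mean()+.5
        pred=(ext(216)@dirp).max();print(c,z0,"px beyond pred(216):",seen-pred,"px/mm",sc,"=> gap y",216-(seen-pred)/sc)
```

```bash
python3 el.py
```

```text
[array([379.38, 256.43]), array([372.67, 271.28])]
y 212 x [463.45] [np.float64(0.06135848576412872), np.float64(-0.06407468920820447)] tips [[381.29 251.98]
 [384.53 244.65]]
y 215 x [481.54] [np.float64(0.05193402768057798), np.float64(-0.054266536872223714)] tips [[378.5  258.31]
 [381.71 251.08]]
y 218 x [499.75] [np.float64(0.042499653187327624), np.float64(-0.04443655160363802)] tips [[375.63 264.78]
 [378.79 257.68]]
253 378 380 [115  85  61]; 254 378 382 [105  75  55]; 255 377 383 [115  84  61]; 256 377 382 [105  75  56]; 257 377 382 [105  74  54]; 258 377 381 [107  76  56]; 259 377 381 [113  81  61]; 260 377 379 [125  92  67]; 265 374 375 [177 125  92]; 266 373 376 [164 113  83]; 267 372 376 [126  90  67]; 268 371 376 [128  94  69]; 269 371 376 [118  82  61]; 270 371 376 [112  78  57]; 271 370 376 [125  90  62]; 272 370 375 [118  83  59]; 273 370 374 [114  80  58]; 274 370 374 [112  77  57]; 275 369 373 [114  79  58]; 276 369 373 [111  76  57]; 277 369 372 [119  84  60]; 278 371 371 [119  85  59]; 
scene 277 px beyond pred(216): -1.4438646503842278 px/mm 0.4945876284640846 => gap y 218.91933030122098
scene 103 px beyond pred(216): -1.2415254493474777 px/mm 0.4296671351311538 => gap y 218.8895052654388

top 277 px beyond pred(216): -0.024261017792071016 px/mm 0.43252573474734995 => gap y 216.05609150125193
top 103 px beyond pred(216): -1.1614699599589215 px/mm 0.3647253703882706 => gap y 219.18450553281355
```

Run:
```python
from h import *
np.set_printoptions(precision=0,suppress=True)
for c in ["top","scene"]:
    m=camera_model(c);I,D=camera(c);p=cloud(m,D)[D>0]
    for y in range(-140,180,20):
        w=p[(p[:,1]>=y)&(p[:,1]<y+20)&(p[:,2]>215)&(p[:,0]>100)&(p[:,0]<750)]
        if len(w)>5:print(c,y,len(w),"z",np.percentile(w[:,2],[2,50,98]),"x",np.percentile(w[:,0],[2,98]),"near x450+:",np.percentile(w[w[:,0]>450][:,2],[2,98]) if (w[:,0]>450).sum()>3 else "")
```

```text
top -100 22 z [217. 225. 228.] x [550. 557.] near x450+: [217. 228.]
top -80 35 z [218. 225. 228.] x [547. 557.] near x450+: [218. 228.]
top -60 2400 z [341. 630. 667.] x [469. 573.] near x450+: [341. 667.]
top -40 5469 z [309. 651. 665.] x [239. 564.] near x450+: [268. 667.]
top -20 5019 z [356. 659. 663.] x [236. 569.] near x450+: [289. 664.]
top 0 4721 z [649. 659. 665.] x [239. 575.] near x450+: [645. 666.]
top 20 4185 z [650. 659. 667.] x [237. 565.] near x450+: [646. 667.]
top 40 2314 z [651. 658. 660.] x [232. 437.] near x450+: [640. 654.]
top 60 982 z [642. 656. 658.] x [228. 359.] near x450+: 
top 80 55 z [637. 649. 653.] x [223. 291.] near x450+: 
scene -100 15 z [217. 223. 227.] x [550. 558.] near x450+: [217. 227.]
scene -80 39 z [216. 222. 226.] x [547. 558.] near x450+: [216. 226.]
scene -60 493 z [221. 636. 666.] x [504. 581.] near x450+: [221. 666.]
scene -40 1585 z [348. 644. 666.] x [389. 581.] near x450+: [345. 666.]
scene -20 2225 z [288. 637. 663.] x [355. 585.] near x450+: [286. 663.]
scene 0 2888 z [240. 583. 663.] x [342. 590.] near x450+: [231. 663.]
scene 20 4294 z [334. 611. 666.] x [331. 587.] near x450+: [331. 666.]
scene 40 1971 z [586. 641. 660.] x [301. 528.] near x450+: [222. 659.]
scene 60 1392 z [219. 636. 658.] x [269. 530.] near x450+: [215. 222.]
scene 80 951 z [216. 616. 649.] x [169. 538.] near x450+: [215. 222.]
scene 100 172 z [215. 595. 618.] x [102. 557.] near x450+: [215. 221.]
scene 120 309 z [503. 569. 608.] x [100. 109.] near x450+: 
scene 140 525 z [460. 555. 616.] x [100. 111.] near x450+: 
scene 160 714 z [426. 545. 625.] x [100. 113.] near x450+:
```

The forearm is high (z>580) and the wrist stays about 25 mm short of the noses, so the way is clear. I'll lower the panel, then go in.

Emit:
{"api": "hand_motion", "payload": {
  "rows": [
    {"dy": 0.9,"dz": 12},
    {"dz": 12.8},
    {"dx": -15},
    {"dx": -20},
    {"dx": -20},
    {"dx": -10},
    {},
    {}
  ]
}}

```text
clock: 13.65
position: [530.7, 55.9, 167.8]
ee_rot: [0.0, 0.762, -0.647, 0.0]
ft_force: [-0.0, 0.6, -4.7]
grip_width: 0.083
finger_force: 59.1
```

Emit:
{"api": "hand_motion", "payload": {
  "rows": [
    {},
    {},
    {}
  ]
}}

```text
clock: 13.95
position: [530.9, 55.4, 168.0]
ee_rot: [0.0, 0.762, -0.648, 0.0]
ft_force: [0.5, 0.5, -5.1]
grip_width: 0.086
finger_force: 59.1
```

```bash
python3 weld.py
```

```text
tcp [530.9  55.4 168. ] yaw 99.24835762455764 pred weld [513.7 161.  190. ]
wrist hem n 7579 x [-66.5  40.3] y fit [-0.8  0.2] z fit [109.8   0.9]
top hem n 103 x [-69.9  -2.5] y fit [1.8 0.7] z fit [109.4  -0.7]
scene hem n 189 x [-63.2  64.5] y fit [-1.6 -0.6] z fit [108.3  -0.1]
scene tongue n 252 x [ 95.4 142.7] y [-12.9   0.3  14.8] z 99.8403919390665
scene weld lm [351.8, 252.6] 0.63 [122.3  -2.  100. ]
```

Emit:
{"api": "hand_motion", "payload": {
  "rows": [
    {"dx": -10},
    {"dx": -15},
    {"dx": -15},
    {"dx": -10},
    {"dx": -6},
    {"dx": -2},
    {},
    {}
  ]
}}

```text
clock: 15.05
position: [521.5, 112.9, 168.0]
ee_rot: [0.0, 0.762, -0.648, 0.0]
ft_force: [-0.1, -0.4, -4.5]
grip_width: 0.087
finger_force: 59.1
```

Emit:
{"api": "hand_motion", "payload": {
  "rows": [
    {},
    {},
    {}
  ]
}}

```text
clock: 15.35
position: [521.4, 112.9, 168.0]
ee_rot: [0.0, 0.762, -0.648, 0.0]
ft_force: [0.7, 0.2, -4.4]
grip_width: 0.079
finger_force: 59.1
```

```bash
python3 weld.py; python3 gap.py; python3 -c "
import cv2;a=cv2.imread('pics/g_scene.png')[215:305,310:430];cv2.imwrite('pics/g2.png',cv2.resize(a,None,fx=6,fy=6,interpolation=2))"
```

```text
tcp [521.4 112.9 168. ] yaw 99.26940297539741 pred weld [504.2 218.5 190. ]
wrist hem n 7578 x [-66.5  40.2] y fit [-0.8  0.2] z fit [109.8   0.9]
top hem n 109 x [-68.9   2.7] y fit [2.  0.7] z fit [109.2  -0.3]
scene hem n 192 x [-64.2  64.1] y fit [-1.4  0.2] z fit [108.6   0.1]
scene tongue n 238 x [ 95.4 142.4] y [-14.   -1.7  12.4] z 99.50022853703342
scene weld lm [376.7, 263.2] 0.82 [123.   -0.5 100. ]
scene weld lm [304.3, 346.2] 0.59 [  62.2 -241.7  100. ]
top {'point': [114.5, 180.1], 'p': 0.65} [511.  211.7 190. ]
scene {'point': [375.4, 262.4], 'p': 0.94} [504.6 216.2 190. ]
scene copper [377 253   7   7  35] [510.6 219.7 232.6] [505.5 213.  219.8] [512.5 224.9 246.8]
scene copper [369 270   8   9  22] [509.9 222.9 142. ] [503.3 215.6 125.6] [513.1 225.  167.7]
```

View pics/g2.png

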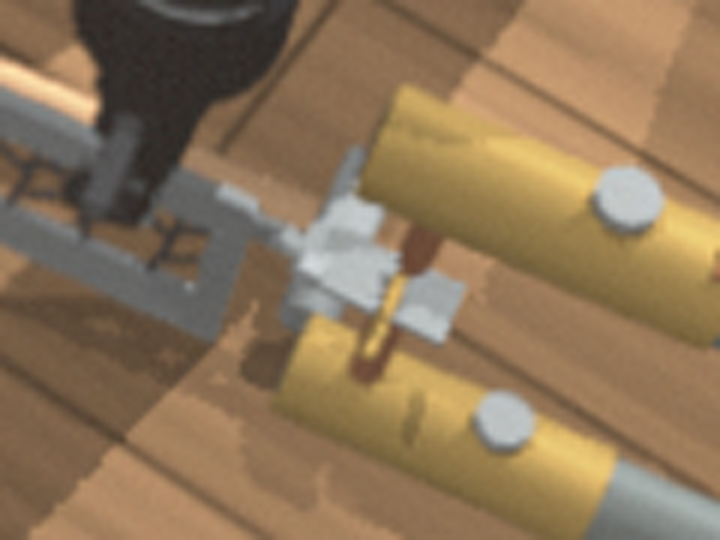

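The scene crop shows the twig over the tongue, in line with the two copper tips. The crossing is at about (376,263) in the full picture, where the middle of the gap projects. The wrist force is still just the panel's weight, so nothing is touching.

Emit:
{"api": "hand_motion", "payload": {
  "rows": [
    {},
    {},
    {},
    {}
  ]
}}

```text
clock: 16.25
position: [521.4, 113.2, 168.0]
ee_rot: [-0.0, 0.762, -0.647, 0.0]
ft_force: [-0.3, -0.3, -5.7]
grip_width: 0.082
finger_force: 59.1
```

```bash
python3 -c "
from bench import *
print(job_done())"
```

```text
the job is handed in; nothing more can be done
None
```

I handed the job in at about 16 s with the tongue panel held level and steady, the crossing centred between the electrode tips to within about 2–3 mm by my measurements and touching neither; the other panels and bench items were not touched, and no verdict came back.

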